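# Seat the sample board of the weighing stand

### The arm

A 6-joint arm with a two-finger parallel gripper is mounted at the origin on the work surface. World frame = base frame: x ahead of the robot, y to its left, z up, the work surface at z = 0. Lengths are in mm, angles in rad, forces in N, time in s.
With the tool pointing down it reaches from about 200 to 875 mm from the base axis. Payload 3.4 kg.
Tool frame: the origin (TCP) lies at the very end of the fingers, on their centre line; the grasp point (between the pads) lies behind it (r.hold_point_z is the x of the grasp point in the tool frame, in mm); x points along the fingers, z is the direction in which the jaws open and shut, and the axes are right-handed (so a half turn about x gives the same grasp; the last joint's range is limited). The gripper opens to 94 mm and grips with 3 to 60 N. Pads are 16 mm wide; open, the fingers measure 119 mm over their backs; the gripper's body (75 mm by 177 mm) begins 78 mm behind the grasp point.
Start: joints at [-1.387, 0.276, 1.505, -0, 1.361, -0.121], TCP at [172.558, -548.534, 205.493] pointing down, gripper open.
Joint ranges: [-2.89, 2.89], [-0.75, 2.08], [0.22, 2.7], [-1.18, 4.32], [0.11, 2.71], [-2.7, 2.7]. Speed limits (rad/s): [2.57, 2.57, 3.14, 3.14, 3.14, 3.14].

### API

Orientations are given as a unit quaternion [x, y, z, w].
In Python, from bench import r, camera, job, masks_of gives the robot as it stands.
- The arm moves only by the tool jog_arm, never from a script. Its arguments are lists of equal length, an entry for each row: "translation": the shift along the tool's x, y, z in cm, a list of three; "rot": the turn, a rotation vector about the tool's x, y, z in degrees, a list of three; "claw": the finger opening in cm, from 0 to 9.4. In form: {"translation": [[tx, ty, tz], ...], "rot": [[ax, ay, az], ...], "claw": [claw, ...]}. A call has exactly 5 rows; each row shifts and turns the commanded pose from where the row before left it, along the tool's axes as they then stand; what a row does not reach is not made up. A row lasts 1/8 s, in which the tool goes at most 62.5 mm and 10.7 degrees, less where a joint would pass 70% of its speed; a pose out of reach is approached as far as the arm can. A call is refused whole if a number of a shift passes 6.25 or a number of a turn 10.7, either way. A call with a gripper value outside its range is refused whole. The fingers move at their own pace and stop on an object; "squeeze" is the grip in N (left out, the last holds). Time passes only in rows, so rows that do not move let the fingers close, or fill a call up. It gives the time, the measured TCP pose, the force and the opening at its end, in the units of the state.
- r.get_state(): the state, without advancing time (a new reading comes with each control period).
- camera(name): name is "scene" or "top"; returns a dict with "image" (420x560x3 uint8, blue, green, red), "mtx" (3x3 intrinsics, pixels), "k1" (the pictures are not rectified: a ray, as slopes to the right and down, at radius r is drawn at 1 + k1 r^2 times it, then the intrinsics apply), "R" (3x3) and "t" (3): a world point X has camera coordinates R X + t. Camera axes: x right, y down, z forward; pixel columns grow to the right and rows downward; lengths in mm; the calibration is good to about 2 mm. A picture is of the moment at which its call begins. There is no depth.
- job.job_done(): hands the job in, once; it reports no verdict.
Trained networks look in a picture, given as the dict that the camera call returned (one of the last four; its "shot" number tells which), for a name from the list of things; names that differ only in an ending like _2 or _b are one class to them, and where a whole thing is asked for, a point or a joint stands for the part that bears it (a point fixed in the world has none). Each returns a list of dicts, best first, with "p" (0 to 1); they miss things now and then, are a little off and sometimes report something else, mostly with a low value. They report only what shows in the picture. A call takes as long as a camera call. They do not tell look-alikes from the thing itself.
- masks_of(picture, target): "mask" (420x560 bool, what is visible of it) and "bbox" ([left, top, width, height] in pixels, round what is visible of it).
The state is a dict: "t": time; "joints": joint angles; "qd": joint speeds; "effort": joint torques, N m; "eef_pos": TCP position; "ee_rot": TCP orientation; "force": force on the tool from outside, world axes, zero at the start; "wrist_torque": the same for the moment, N m; "gripper_width": finger opening in mm.
Only numpy, scipy, OpenCV 4.12 (cv2) and the standard library are available. Lean on these libraries where they do the work, as an engineer would, in place of code of your own. Each camera call takes 0.05 s, during which the arm holds its last target.

### The job

Push the white sample board along the rails of its stand with the fingertips until its feet drop into the notches and it lies down in its place, then push the pin of the steel turn-button round to its stop so that the bar lies across the end of the seated board. Only push: do not lift the board, and leave the beaker, the jar and the scoop where they are.

Things in the scene. Friction and masses are not known exactly. Their poses are not given: they have to be found in the camera images.
- stand: fixed metal stand, origin on the table below the middle of the seated board. Two flat rails along its y, from y = -215 to 100 mm, each 52 mm wide, centred at x = -74 and 74 mm, open between them down to 10 mm above the table. Rail tops 38 mm above the table, notches 8 mm deep, side guides up to 56 mm. An end block at y = 100 to 124 mm, 54 mm high, carries the turn-button
- board: loose white board 184 (x) by 160 (y) by 12 mm on 10 mm feet, 280 to 560 g, axes as the stand's; origin at its middle, at foot bottom. Starts 60 to 130 mm short of its place and is pushed to the stand's +y with 1 to 5 N. Sliding: origin 38 mm, top 60 mm above the table; seated: 30 and 52 mm, origin within 4 mm of the stand's in y, feet stopped rigidly by the notch ends
- push_edge (a point): middle of the board's trailing (-y) edge face, half-way up its thickness; the place to push with a fingertip towards the stand's +y
- pivot (a point): axis of the turn-button on the end block, at stand x = 0, y = +112 mm, 58 mm above the table
- pin (a point): middle of the upright round pin on the turn-button's bar: 10 mm diameter, free from 61 to 91 mm above the table, 55 mm from the pivot axis. The bar, 14 mm wide, 55 to 61 mm above the table, reaches 66 mm from the pivot and passes over the board only once the board is seated
- button (a joint): angle of the turn-button, rad: 0 = bar points to the stand's +x, clear of the board; grows clockwise seen from above; 1.571 = rigid stop, bar points to the stand's -y, across the end of the board. It stays where it is left (about 1 N at the pin turns it)
- beaker: bystander: empty glass beaker, 68 mm diameter, 95 mm high, origin at the middle of its foot
- jar: bystander: amber jar with white cap, 56 mm diameter, 75 mm high, origin at the middle of its foot
- scoop: bystander: steel scoop with a round bowl, 160 mm long, lying flat on the table, origin near its middle
Not all that is in view belongs to the job. There is more than one size of the board; the one meant has the size given above.

How it is judged (in metres and radians):
On the way, in this order (a step that is already met when the one before it is completed fails the run):
1. the board has dropped into its notches while the turn-button is still clear of it (z of board in the frame of stand below 0.0325 m and y of board in the frame of stand between -0.006 and 0.006 m and value of joint button below 0.5 rad), for 0.2 s.
2. the turn-button lies across the end of the board (value of joint button above 1.35 rad), for 0.2 s.
At the end, for the whole second after the job is handed in: The board is at rest, level and down in its notches (origin less than 32.5 mm above the table, within 6 mm of the stand's origin along the rails), and the turn-button is turned beyond 1.35 rad, across the end of the board (z of board in the frame of stand below 0.0325 m and y of board in the frame of stand between -0.006 and 0.006 m and angle between board's own z axis and vertical below 0.03 rad and linear speed of board below 0.02 m/s and value of joint button above 1.35 rad); the robot touches nothing.
It fails at once if the board is lifted off its rails or tipped up (z of board in the frame of stand above 0.048 m or angle between board's own z axis and vertical above 0.2 rad).
It fails at once if the beaker is moved more than 30 mm or tipped (distance of beaker from where it was at the start of the episode above 0.03 m or angle between beaker's own z axis and vertical above 0.4 rad).
It fails at once if the jar is moved more than 30 mm or tipped (distance of jar from where it was at the start of the episode above 0.03 m or angle between jar's own z axis and vertical above 0.4 rad).
It fails at once if the scoop is moved more than 30 mm (distance of scoop from where it was at the start of the episode above 0.03 m).
It also fails if it takes over 48 s, if anything falls off the work surface, if the arm or the gripper's body presses on something with over 40 N, if the wrist force passes 120 N, or if a joint passes its speed limit or range.

## Working session

There is one attempt and no reset: what is moved stays moved. The work goes in short steps, Python scripts to look and compute and a tool call to move; the robot and the scene stay as the last step left them, time stands still between calls to the robot, and variables do not carry over. Pictures are saved under pics/ and viewed, and the job is handed in when it is done.

Besides the shell and the picture viewer there is one more tool, called after "Request:" as name(argument=value, ...) on one line, values as JSON. jog_arm: Moves the arm, as the interface text tells. Its arguments: {"type":"object","properties":{"translation":{"type":"array","items":{"type":"array","items":{"type":"number"}}},"rot":{"type":"array","items":{"type":"array","items":{"type":"number"}}},"claw":{"type":"array","items":{"type":"number"}},"squeeze":{"type":"number"}},"required":["translation","rot","claw"]}

```bash
mkdir -p pics; ls
python3 - <<'E'
from bench import r, camera, job, masks_of
import cv2,json,numpy as np
print(r.get_state(), r.hold_point_z)
for n in ("scene","top"):
    c=camera(n); cv2.imwrite(f"pics/{n}0.png",c["image"])
    print(n,c["mtx"],c["k1"],c["R"],c["t"])
    for t in ("stand","board","pin","beaker","jar","scoop"):
        for m in masks_of(c,t): print(t,round(m["p"],2),m["bbox"],m["mask"].sum())
E
```

```text
pics
{'t': 0.0, 'joints': array([-1.38696083e+00,  2.76572272e-01,  1.50611660e+00,  2.85405458e-05,
        1.36071784e+00, -1.21014475e-01]), 'qd': array([ 2.43860456e-04, -8.32405673e-05, -4.11752238e-05,  2.45275623e-04,
       -3.08097118e-03, -1.93660395e-03]), 'effort': array([-8.55317339e-04, -4.04583371e+01, -2.37225848e+01,  7.00214272e-02,
        3.44412751e-02, -1.41573032e-04]), 'eef_pos': array([ 172.47796369, -547.92015039,  204.62431176]), 'ee_rot': array([ 0.41873294,  0.57057991, -0.41784046,  0.56965835]), 'force': array([-0.50268922,  0.02647225,  0.57716526]), 'wrist_torque': array([ 0.03740505,  0.02759238, -0.03205398]), 'gripper_width': 94.29422541647398} -18.8
scene [[445.02967301   0.         273.14905699]
 [  0.         445.02967301 210.31149747]
 [  0.           0.           1.        ]] -0.017956012251917085 [[-0.21907335  0.97557257 -0.0162799 ]
 [ 0.59794886  0.12105243 -0.7923405 ]
 [-0.77101494 -0.18331523 -0.60986186]] [ 160.01259975 -288.58279973 1539.69419308]
stand 0.87 [226.9, 161.9, 152.2, 90.4] 5106
board 0.87 [114.7, 156.2, 101.9, 64.7] 4235

[... 160 characters left out ...]
 416
scoop 0.64 [255.1, 231.9, 22.7, 49.0] 521
top [[506.12471365   0.         280.68002685]
 [  0.         506.12471365 212.45817156]
 [  0.           0.           1.        ]] -0.015069902838558169 [[ 0.06570373 -0.99783384 -0.00326422]
 [-0.9729271  -0.06333662 -0.22226411]
 [ 0.2215759   0.01777943 -0.97498103]] [ -52.12717941  580.31096481 1064.23402831]
stand 0.77 [176.6, 197.7, 167.0, 118.9] 6302
stand 0.59 [186.3, 213.6, 16.7, 31.3] 232
board 0.93 [237.0, 210.8, 87.7, 99.0] 6066
board 0.86 [368.3, 215.6, 137.7, 132.7] 10069
pin 0.78 [183.6, 212.1, 21.0, 33.3] 241
pin 0.52 [170.9, 150.6, 32.5, 36.6] 878
beaker 0.63 [168.8, 151.8, 36.1, 33.9] 931
jar 0.69 [221.9, 316.4, 22.5, 27.1] 572
```

View pics/scene0.png

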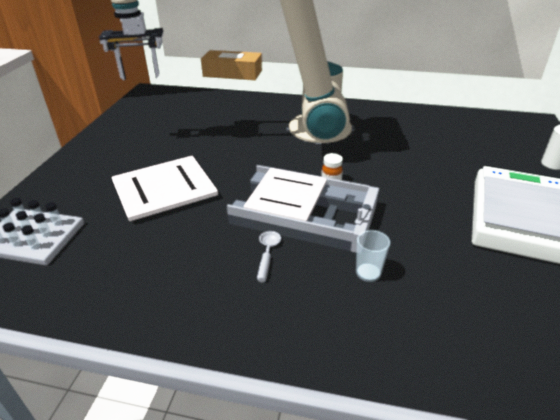

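View pics/top0.png

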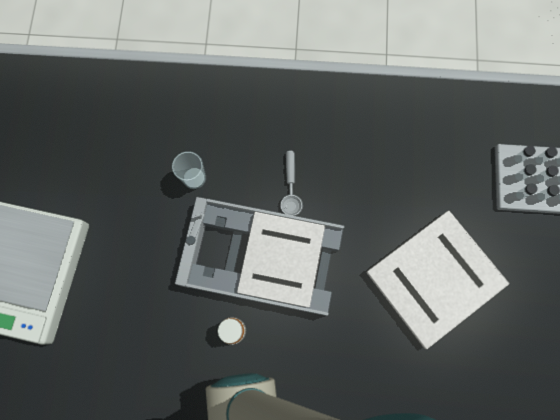

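Run:
```python
import cv2
a=cv2.imread("pics/top0.png")[170:350,150:370]
cv2.imwrite("pics/top0c.png",cv2.resize(a,None,fx=3.3,fy=3.3,interpolation=cv2.INTER_CUBIC))
a=cv2.imread("pics/scene0.png")[140:300,215:405]
cv2.imwrite("pics/scene0c.png",cv2.resize(a,None,fx=3.7,fy=3.7,interpolation=cv2.INTER_CUBIC))
```

```text
(no output)
```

View pics/top0c.png

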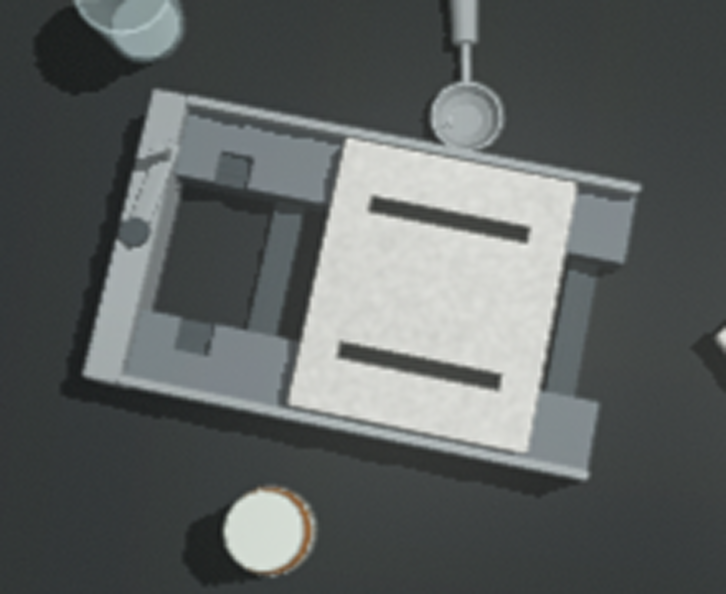

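View pics/scene0c.png

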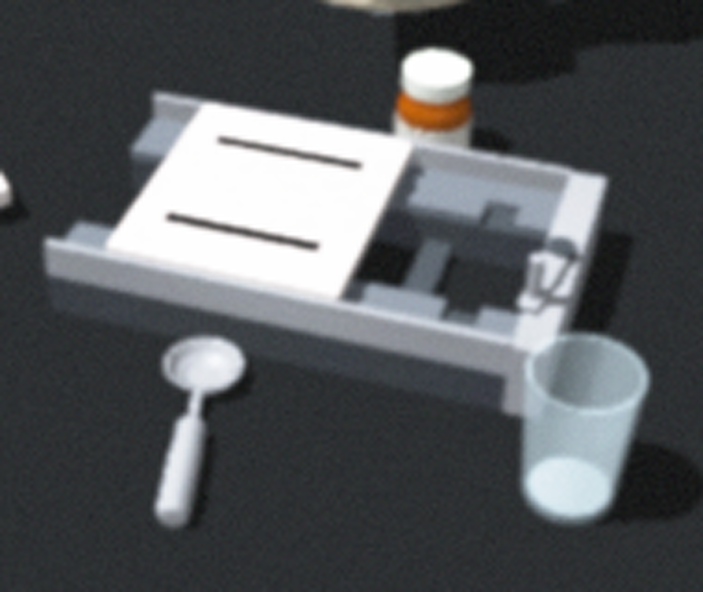

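The candidates for the board are the one on the stand rails at top pixel (281,259) and the loose one on the table at (438,280). I'll fit the poses and check the sizes of both.

```bash
cat > h.py <<'E'
import numpy as np, cv2
from scipy.optimize import least_squares
def proj(c,X):
    X=np.atleast_2d(X); k=c["k1"]
    return cv2.projectPoints(X.astype(float),cv2.Rodrigues(c["R"])[0],c["t"],c["mtx"],np.array([k,0,0,0,0.]))[0][:,0]
def back(c,px,z):
    u=cv2.undistortPoints(np.array(px,float).reshape(-1,1,2),c["mtx"],np.array([c["k1"],0,0,0,0.]))[:,0]
    d=np.c_[u,np.ones(len(u))]@c["R"]; o=-c["R"].T@c["t"]
    return o+d*((z-o[2])/d[:,2])[:,None]
def T(p,L):
    x,y,a=p[:3]; L=np.atleast_2d(L).astype(float); C,S=np.cos(a),np.sin(a)
    return np.c_[x+C*L[:,0]-S*L[:,1], y+S*L[:,0]+C*L[:,1], L[:,2]]
E
cat > m.py <<'E'
from bench import camera
from h import *
top=camera("top"); sc=camera("scene")
q=lambda a:np.array(a)/3.3+[150,170]
s=lambda a:np.array(a)/3.7+[215,140]
b=back(top,q([(345,138),(577,183),(527,451),(290,403)]),60)
print("board corners",b.round(1)); print(np.linalg.norm(b-np.roll(b,-1,0),axis=1).round(1), b.mean(0).round(1))
d=b[0]-b[1]; d2=b[3]-b[2]; print("yaw of +y", np.arctan2(-(d+d2)[0],(d+d2)[1]))
b2=back(top,[(448,212),(509,283),(427,348),(367,273)],12)
print("other",np.linalg.norm(b2-np.roll(b2,-1,0),axis=1).round(1),b2.mean(0).round(1))
P=q([(155,92),(85,378),(627,262),(600,403),(640,187),(588,477),(133,232)])
def loc(w):return np.array([(w,124,54),(-w,124,54),(48,-215,38),(-48,-215,38),(w,-215,56),(-w,-215,56),(0,112,62)])
f=lambda p:(proj(top,T(p,loc(p[3])))-P).ravel()
o=least_squares(f,[500,0,0,104]);print("top fit",o.x.round(3),f(o.x).round(1))
Ps=s([(605,180),(520,350),(155,97),(47,243)]) 
def f2(p):
    w=p[3];return (proj(sc,T(p,[(-w,124,54),(w,124,54),(-w,-215,56),(w,-215,56)]))-Ps).ravel()
o2=least_squares(f2,o.x);print("scene fit",o2.x.round(3),f2(o2.x).round(1))
bs=back(sc,s([(108,247),(335,298),(413,148),(203,103)]),60);print(bs.round(1),bs.mean(0))
p=o.x
for c,n in((top,"top"),(sc,"scene")):
    print(n,"pin base/top a=0",proj(c,T(p,[(55,112,61),(55,112,91),(0,112,58)])).round(1))
print("jar",back(top,[(231,331)],75),"beaker",back(top,[(193,175)],0),"scoop", back(top,[(290,205)],5))
E
python3 m.py
```

```text
board corners [[ 581.3   44.6   60. ]
 [ 560.4 -114.2   60. ]
 [ 380.3  -90.    60. ]
 [ 401.    66.9   60. ]]
[160.2 181.8 158.2 181.7] [480.8 -23.2  60. ]
yaw of +y -0.1313128753909195
other [208.6 242.  208.3 241.6] [ 465.2 -379.9   12. ]
top fit [ 4.91945e+02  6.87650e+01 -1.31000e-01  9.90640e+01] [-0.3  0.1 -0.  -0.5 -0.8  0.3  0.  -0.1  0.1 -0.4  0.3  0.3  0.7  0.3]
scene fit [ 4.99275e+02  6.78980e+01 -1.67000e-01  9.75850e+01] [-1.2  1.   3.8  1.6 -0.2 -1.9 -2.9 -2.5]
[[ 569.4 -107.5   60. ]
 [ 592.4   47.4   60. ]
 [ 413.7   74.1   60. ]
 [ 384.4  -86.    60. ]] [489.98324158 -17.96505229  60.        ]
top pin base/top a=0 [[196.8 216.9]
 [194.5 213.9]
 [191.3 240.9]]
scene pin base/top a=0 [[360.7 218.7]
 [362.1 208.4]
 [365.1 206.3]]
jar [[318.42396045  73.14807827  75.        ]] beaker [[675.86595155 203.77087899   0.        ]] scoop [[615.61739402 -33.77670742   5.        ]]
```

```bash
cat > plan.py <<'E'
from bench import r
from h import *
from scipy.spatial.transform import Rotation as Ro
P=[491.9,68.8,-0.131]
def rel(goalL=None,verbose=1):
    s=r.get_state(); R=Ro.from_quat(s["ee_rot"]).as_matrix(); e=np.array(s["eef_pos"])
    C,S=np.cos(P[2]),np.sin(P[2]); M=np.array([[C,-S,0],[S,C,0],[0,0,1]])
    loc=M.T@(e-[P[0],P[1],0]); print("t",s["t"],"tcp",e.round(1),"local",loc.round(1),"F loc",(M.T@np.array(s["force"])).round(1),"w",s["gripper_width"].round(1))
    Rl=M.T@R; print("tool axes in stand (cols)\n",Rl.round(3))
    if goalL is not None: print("tool shift cm",((Rl.T@(np.array(goalL)-loc))/10).round(2))
E
python3 - <<'E'
from plan import *
rel([0,-200,120])
E
```

```text
Traceback (most recent call last):
  File "plan.py", line 8, in rel
    loc=M.T@(e-[P[0],P[1],0]); print("t",s["t"],"tcp",e.round(1),"local",loc.round(1),"F loc",(M.T@np.array(s["force"])).round(1),"w",s["gripper_width"].round(1))
                                                                                                                                      ^^^^^^^^^^^^^^^^^^^^^^^^
AttributeError: 'float' object has no attribute 'round'
```

```bash
sed -i 's/s\["gripper_width"\].round(1)/round(s["gripper_width"],1)/' plan.py
python3 - <<'E'
from plan import *
rel([0,-210,120])
E
```

```text
t 0.8 tcp [ 172.6 -548.5  205.5] local [-236.  -653.8  205.5] F loc [ 0.9  0.2 -0.8] w 94.2
tool axes in stand (cols)
 [[ 0.     0.907  0.422]
 [-0.     0.422 -0.907]
 [-1.    -0.     0.   ]]
tool shift cm [  8.55  40.12 -30.27]
```

Run:
```python
from plan import *
s=r.get_state()
R0=np.array([[0,.907,.422],[0,.422,-.907],[-1,0,0]])
d=(np.array([0,-215,140])-[-236,-653.8,205.5])/100
for k in range(10):
    Rk=R0@Ro.from_rotvec([np.deg2rad(-6.5*k),0,0]).as_matrix()
    print((Rk.T@d).round(2).tolist())
```

```text
[0.66, 3.99, -2.98]
[0.65, 4.3, -2.51]
[0.66, 4.56, -2.01]
[0.66, 4.76, -1.48]
[0.66, 4.9, -0.93]
[0.66, 4.97, -0.37]
[0.66, 4.98, 0.19]
[0.66, 4.93, 0.76]
[0.66, 4.81, 1.31]
[0.66, 4.63, 1.84]
```

Request:
jog_arm(translation=[[0.66, 3.99, -2.98], [0.65, 4.3, -2.51], [0.66, 4.56, -2.01], [0.66, 4.76, -1.48], [0.66, 4.9, -0.93]], rot=[[-6.5, 0, 0], [-6.5, 0, 0], [-6.5, 0, 0], [-6.5, 0, 0], [-6.5, 0, 0]], claw=[0, 0, 0, 0, 0], squeeze=30)

```text
t: 1.42
eef_pos: [319.0, -345.2, 172.6]
ee_rot: [0.241, 0.664, -0.241, 0.665]
force: [0.8, 0.2, 0.5]
gripper_width: 47.3
```

Request:
jog_arm(translation=[[0.66, 4.97, -0.37], [0.66, 4.98, 0.19], [0.66, 4.93, 0.76], [0.66, 4.81, 1.31], [0.66, 4.63, 1.84]], rot=[[-6.5, 0, 0], [-6.5, 0, 0], [-6.5, 0, 0], [-6.5, 0, 0], [-6.5, 0, 0]], claw=[0, 0, 0, 0, 0])

```text
t: 2.05
eef_pos: [464.8, -142.8, 139.6]
ee_rot: [0.045, 0.705, -0.045, 0.706]
force: [-0.1, -1.9, -0.3]
gripper_width: 0.6
```

Run:
```python
from plan import *
rel([0,-205,44])
```

```text
t 2.05 tcp [ 464.8 -142.8  139.6] local [   0.8 -213.3  139.6] F loc [ 0.1 -1.9 -0.3] w 0.6
tool axes in stand (cols)
 [[ 0.001 -0.003  1.   ]
 [-0.     1.     0.003]
 [-1.    -0.     0.001]]
tool shift cm [ 9.56  0.84 -0.08]
```

Request:
jog_arm(translation=[[3, 0.4, 0], [3, 0.2, 0], [2, 0, 0], [1.4, 0, 0], [0, 0, 0]], rot=[[0, 0, 0], [0, 0, 0], [0, 0, 0], [0, 0, 0], [0, 0, 0]], claw=[0, 0, 0, 0, 0])

```text
t: 2.68
eef_pos: [464.1, -138.0, 44.9]
ee_rot: [0.047, 0.706, -0.046, 0.705]
force: [0.8, -0.6, -0.3]
gripper_width: 0.5
```

Run:
```python
from plan import *
rel([0,-185,44])
from bench import camera
for n in("top","scene"):
    c=camera(n); 
    a=c["image"][170:350,150:370] if n=="top" else c["image"][90:300,195:405]
    cv2.imwrite(f"pics/{n}1.png",cv2.resize(a,None,fx=2.8,fy=2.8,interpolation=cv2.INTER_CUBIC))
```

```text
t 2.675 tcp [ 464.1 -138.    44.9] local [  -0.6 -208.7   44.9] F loc [ 0.9 -0.5 -0.3] w 0.5
tool axes in stand (cols)
 [[-0.002  0.001  1.   ]
 [ 0.     1.    -0.001]
 [-1.     0.    -0.002]]
tool shift cm [0.09 2.37 0.05]
```

View pics/top1.png

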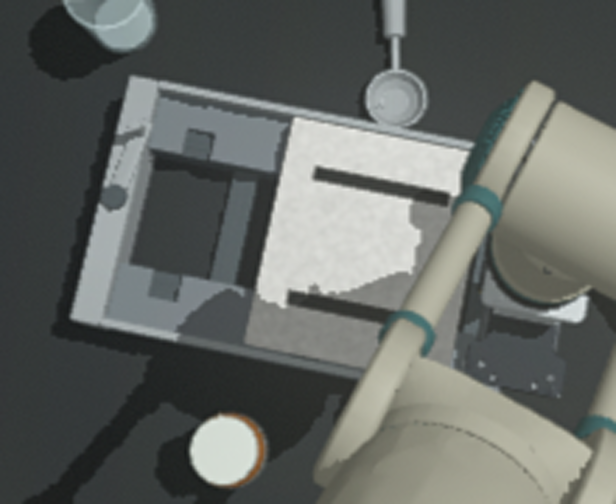

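View pics/scene1.png

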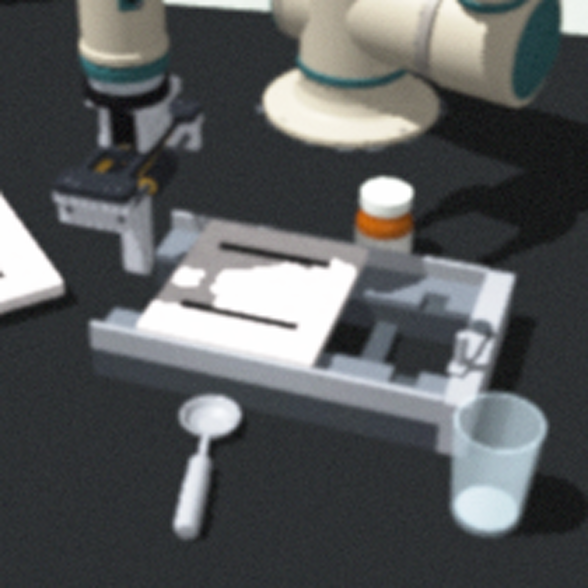

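The picture shows the closed fingertips behind the middle of the trailing edge, at about (140,265) in the scene crop. They sit above the opening between the rails, so I'll start pushing.

Request:
jog_arm(translation=[[0, 1.0, 0], [0, 1.0, 0], [0, 1.0, 0], [0, 1.0, 0], [0, 1.0, 0]], rot=[[0, 0, 0], [0, 0, 0], [0, 0, 0], [0, 0, 0], [0, 0, 0]], claw=[0, 0, 0, 0, 0])

```text
t: 3.4
eef_pos: [471.7, -88.9, 46.0]
ee_rot: [0.045, 0.705, -0.047, 0.706]
force: [-1.2, -5.0, 3.4]
gripper_width: 0.4
```

Request:
jog_arm(translation=[[0, 1.0, 0], [0, 1.0, 0], [0, 1.0, 0], [0, 1.0, 0], [0, 0.6, 0]], rot=[[0, 0, 0], [0, 0, 0], [0, 0, 0], [0, 0, 0], [0, 0, 0]], claw=[0, 0, 0, 0, 0])

```text
t: 4.03
eef_pos: [477.6, -43.1, 45.9]
ee_rot: [0.045, 0.705, -0.047, 0.706]
force: [-1.1, -4.9, 4.0]
gripper_width: 0.5
```

Run:
```python
from plan import *
rel([0,-88,44])
from bench import camera
for n in("top","scene"):
    c=camera(n); 
    a=c["image"][170:350,150:370] if n=="top" else c["image"][90:300,195:405]
    cv2.imwrite(f"pics/{n}2.png",cv2.resize(a,None,fx=2.8,fy=2.8,interpolation=cv2.INTER_CUBIC))
```

```text
t 4.025 tcp [477.6 -43.1  45.9] local [   0.4 -112.9   45.9] F loc [-0.4 -5.   4. ] w 0.5
tool axes in stand (cols)
 [[ 0.001 -0.001  1.   ]
 [-0.002  1.     0.001]
 [-1.    -0.002  0.001]]
tool shift cm [ 0.19  2.49 -0.04]
```

View pics/scene2.png

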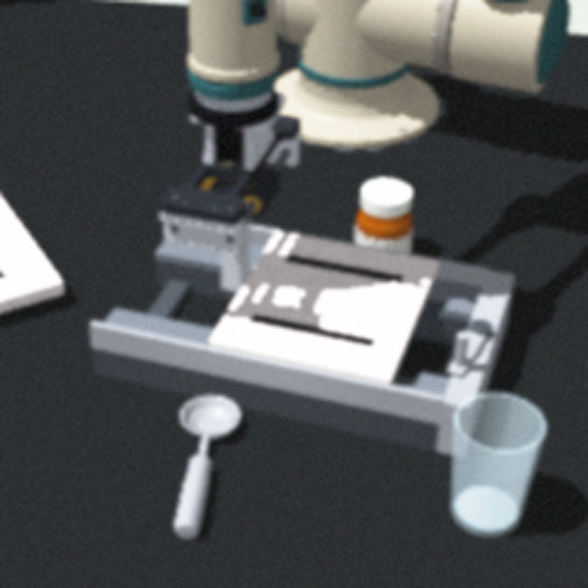

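View pics/top2.png

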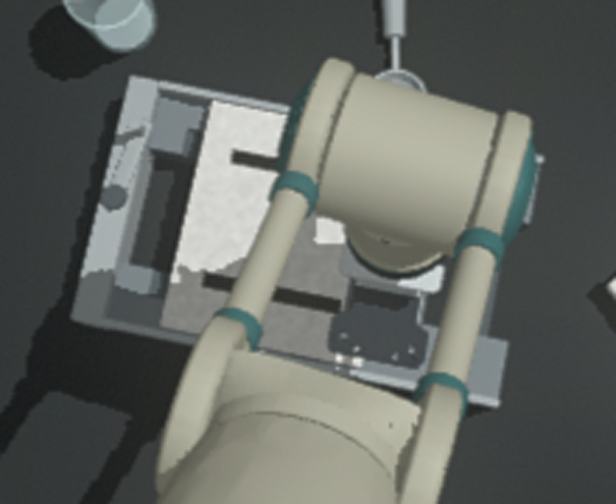

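The board has moved about 68 mm and stays square. The remaining 25 mm goes slower.

Request:
jog_arm(translation=[[0, 0.5, 0], [0, 0.5, 0], [0, 0.4, 0], [0, 0.4, 0], [0, 0.3, 0]], rot=[[0, 0, 0], [0, 0, 0], [0, 0, 0], [0, 0, 0], [0, 0, 0]], claw=[0, 0, 0, 0, 0])

```text
t: 4.75
eef_pos: [480.1, -22.9, 45.8]
ee_rot: [0.046, 0.705, -0.047, 0.706]
force: [-0.6, -5.6, 3.7]
gripper_width: 0.3
```

Request:
jog_arm(translation=[[0, 0.2, 0], [0, 0.2, 0], [0, 0.2, 0], [0, 0, 0], [0, 0, 0]], rot=[[0, 0, 0], [0, 0, 0], [0, 0, 0], [0, 0, 0], [0, 0, 0]], claw=[0, 0, 0, 0, 0])

```text
t: 5.38
eef_pos: [480.5, -16.2, 45.5]
ee_rot: [0.047, 0.706, -0.046, 0.705]
force: [-1.5, -3.8, 2.6]
gripper_width: 0.3
```

Run:
```python
from plan import *
rel([0,-88,44])
from bench import camera
for n in("top","scene"):
    c=camera(n); 
    a=c["image"][170:350,150:370] if n=="top" else c["image"][90:300,195:405]
    cv2.imwrite(f"pics/{n}3.png",cv2.resize(a,None,fx=2.8,fy=2.8,interpolation=cv2.INTER_CUBIC))
```

```text
t 5.375 tcp [480.5 -16.2  45.5] local [ -0.2 -85.7  45.5] F loc [-1.  -4.   2.6] w 0.3
tool axes in stand (cols)
 [[-0.001  0.001  1.   ]
 [ 0.     1.    -0.001]
 [-1.     0.    -0.001]]
tool shift cm [ 0.15 -0.23  0.02]
```

View pics/scene3.png

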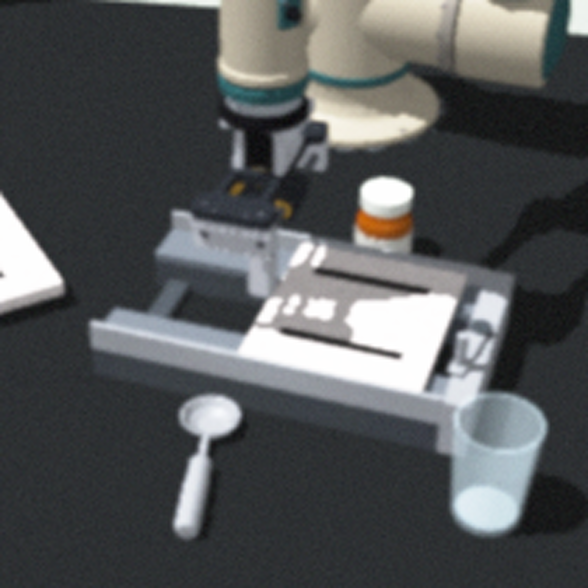

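Request:
jog_arm(translation=[[0, 0.2, 0], [0, 0.2, 0], [0, 0.2, 0], [0, 0, 0], [0, 0, 0]], rot=[[0, 0, 0], [0, 0, 0], [0, 0, 0], [0, 0, 0], [0, 0, 0]], claw=[0, 0, 0, 0, 0])

```text
t: 6.1
eef_pos: [481.2, -13.9, 45.6]
ee_rot: [0.043, 0.706, -0.048, 0.706]
force: [-1.7, -14.7, 1.9]
gripper_width: 0.3
```

Run:
```python
from plan import *
rel([0,-88,44])
from bench import camera
for n in("top","scene"):
    c=camera(n); 
    a=c["image"][170:350,150:370] if n=="top" else c["image"][90:300,195:405]
    cv2.imwrite(f"pics/{n}4.png",cv2.resize(a,None,fx=2.8,fy=2.8,interpolation=cv2.INTER_CUBIC))
```

```text
t 6.1 tcp [481.2 -13.9  45.6] local [  0.2 -83.4  45.6] F loc [  0.2 -14.7   1.9] w 0.3
tool axes in stand (cols)
 [[ 0.    -0.003  1.   ]
 [-0.007  1.     0.003]
 [-1.    -0.007  0.   ]]
tool shift cm [ 0.16 -0.46 -0.03]
```

View pics/scene4.png

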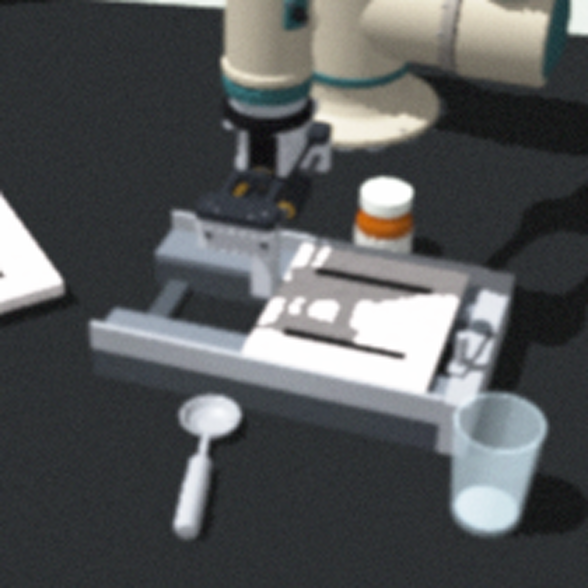

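The push force has risen to 15 N, so the feet are against the notch ends. I'll back off, lift clear and check that the board is seated.

Request:
jog_arm(translation=[[0, -0.6, 0], [0, -1.5, 0], [-2, -1.5, 0], [-4, 0, 0], [-5, 0, 0]], rot=[[0, 0, 0], [0, 0, 0], [0, 0, 0], [0, 0, 0], [0, 0, 0]], claw=[0, 0, 0, 0, 0])

```text
t: 6.82
eef_pos: [475.9, -45.7, 155.7]
ee_rot: [0.048, 0.706, -0.046, 0.705]
force: [0.6, 0.3, 0.1]
gripper_width: 0.8
```

Request:
jog_arm(translation=[[-2, 0, 6], [0, 0, 6], [0, 1, 3], [0, 0, 0], [0, 0, 0]], rot=[[0, 0, 0], [0, 0, 0], [0, 0, 0], [0, 0, 0], [0, 0, 0]], claw=[0, 0, 0, 0, 0])

```text
t: 7.45
eef_pos: [624.6, -55.5, 174.7]
ee_rot: [0.047, 0.706, -0.046, 0.705]
force: [-0.3, 0.2, 0.3]
gripper_width: 0.7
```

Run:
```python
from plan import *
rel([55,150,120])
from bench import camera
for n in("top","scene"):
    c=camera(n); 
    a=c["image"][170:350,150:370] if n=="top" else c["image"][140:300,215:405]
    cv2.imwrite(f"pics/{n}5.png",cv2.resize(a,None,fx=3.3,fy=3.3,interpolation=cv2.INTER_CUBIC))
    for z in(52,60):
        L=[(-92,-80,z),(92,-80,z),(92,80,z),(-92,80,z)]
        o=np.array([150,170] if n=="top" else [215,140])
        print(n,z,((proj(c,T(P,L))-o)*3.3).round().tolist())
    print("pin a0 crop",((proj(c,T(P,[(55,112,61),(55,112,91)]))-o)*3.3).round().tolist())
```

```text
t 7.45 tcp [624.6 -55.5 174.7] local [ 147.8 -105.9  174.7] F loc [-0.3  0.1  0.3] w 0.7
tool axes in stand (cols)
 [[-0.002  0.001  1.   ]
 [ 0.001  1.    -0.001]
 [-1.     0.001 -0.002]]
tool shift cm [ 5.5  25.58 -9.28]
top 52 [[389.0, 427.0], [443.0, 159.0], [214.0, 115.0], [152.0, 379.0]]
top 60 [[388.0, 426.0], [443.0, 157.0], [213.0, 112.0], [150.0, 378.0]]
pin a0 crop [[154.0, 155.0], [147.0, 145.0]]
scene 52 [[283.0, 115.0], [208.0, 246.0], [424.0, 292.0], [477.0, 150.0]]
scene 60 [[284.0, 107.0], [208.0, 237.0], [425.0, 283.0], [478.0, 142.0]]
pin a0 crop [[481.0, 260.0], [485.0, 226.0]]
```

View pics/scene5.png

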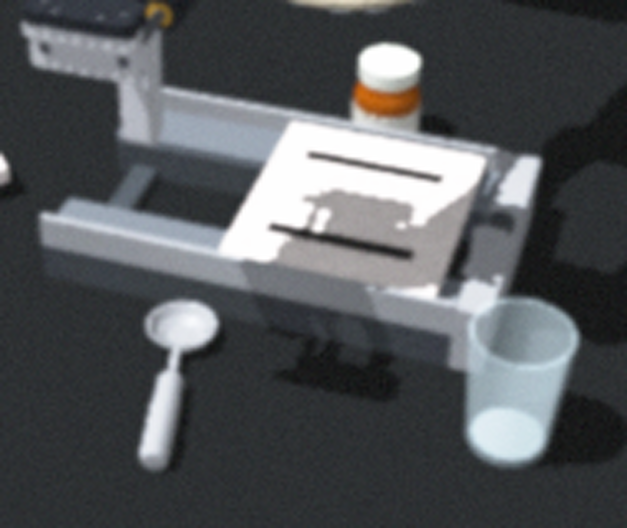

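View pics/top5.png

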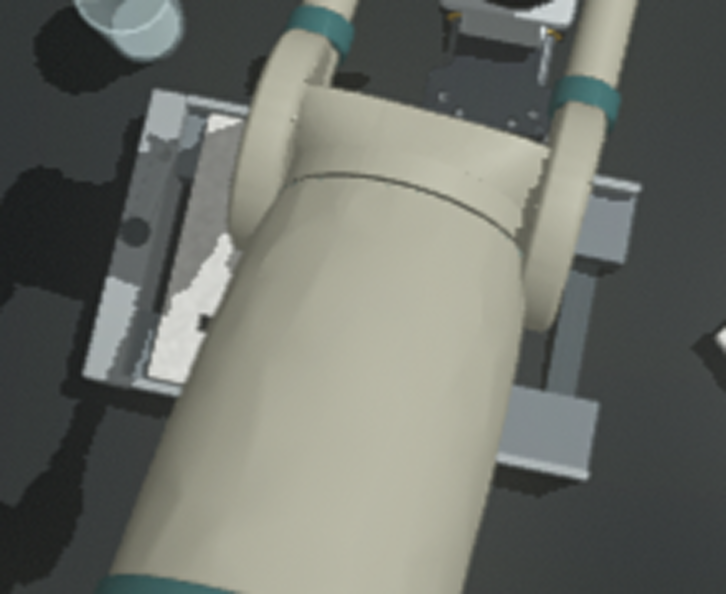

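Run:
```python
from plan import *
from bench import camera
c=camera("scene")
L=[(-91,-172.7,60),(93,-172.7,60),(93,-12.7,60),(-91,-12.7,60)]
m=np.array([(203,103),(108,247),(335,298),(413,148)])/3.7+[215,140]
print("initial diff px",(m-proj(c,T(P,L))).round(1), (m-proj(c,T(P,L))).mean(0))
m=np.array([(293,122),(220,252),(440,292),(490,153)])/3.3+[215,140]
for z in(52,60):
  L=[(-92,-80,z),(92,-80,z),(92,80,z),(-92,80,z)]
  d=m-proj(c,T(P,L));print(z,d.round(1),d.mean(0))
# stand-based offset
m=np.array([(605,180),(520,350),(155,97),(47,243)])/3.7+[215,140]
d=m-proj(c,T(P,[(-99,124,54),(99,124,54),(-99,-215,56),(99,-215,56)]));print("stand",d.round(1),d.mean(0))
```

```text
initial diff px [[1.2 1.2]
 [1.9 2.2]
 [0.7 2.8]
 [1.6 3.1]] [1.36420822 2.31672861]
52 [[2.9 2.1]
 [3.6 1.9]
 [4.9 0.1]
 [4.1 0.8]] [3.90102989 1.24287469]
60 [[2.9 4.6]
 [3.7 4.6]
 [4.7 2.8]
 [3.8 3.3]] [3.74519813 3.82669303]
stand [[ 1.7  2. ]
 [-6.3  1. ]
 [ 1.3  2.3]
 [ 2.   1.8]] [-0.33219994  1.78847088]
```

Run:
```python
import cv2,numpy as np
from bench import camera
a=cv2.imread("pics/scene0.png"); b=camera("scene")["image"]
f=lambda i,x,y:cv2.resize(i[y:y+70,x:x+100],None,fx=7.5,fy=7.5,interpolation=cv2.INTER_CUBIC)[:290*2]
cv2.imwrite("pics/cmpa.png",f(a,235,160)); cv2.imwrite("pics/cmpb.png",f(b,275,170))
```

```text
(no output)
```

View pics/cmpa.png

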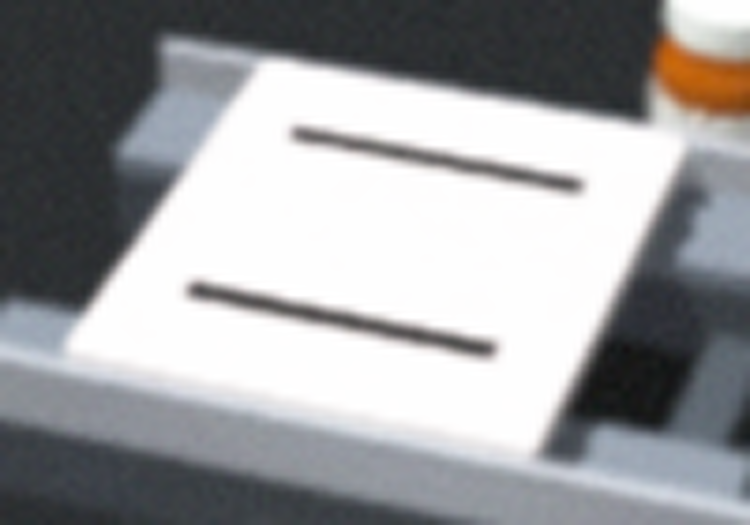

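View pics/cmpb.png

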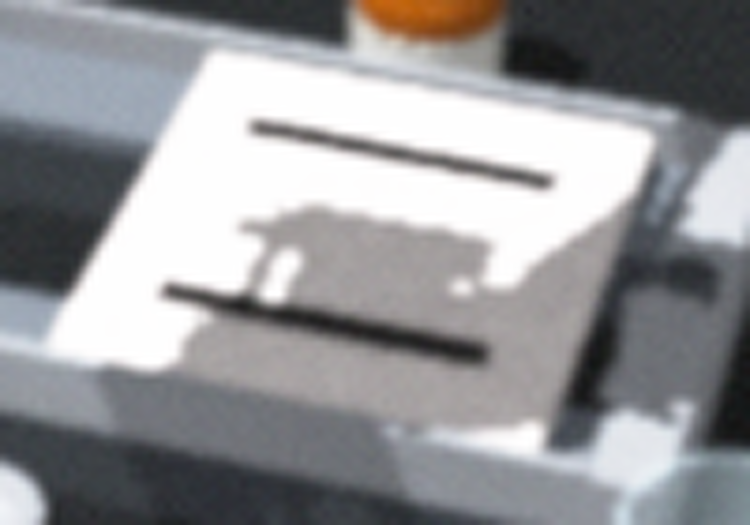

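The drop is confirmed: the far guide now shows above the board's far edge along its whole length, where the board covered it before. Next I'll look at the button.

Run:
```python
import cv2,numpy as np
from plan import *
from bench import camera
cs=camera("scene");ct=camera("top")
out=[]
for n,c,o in(("scene",cs,(335,190)),("top",ct,(170,190))):
    i=cv2.imread(f"pics/{n}0.png"); print(n,((proj(c,T(P,[(55,112,61),(55,112,91),(0,112,61),(66,112,61)]))-o)*8).round().tolist())
    out.append(cv2.resize(i[o[1]:o[1]+60,o[0]:o[0]+48],None,fx=8,fy=8,interpolation=cv2.INTER_CUBIC))
cv2.imwrite("pics/pin.png",np.hstack(out))
```

```text
scene [[206.0, 229.0], [217.0, 147.0], [242.0, 122.0], [199.0, 252.0]]
top [[214.0, 215.0], [196.0, 192.0], [168.0, 406.0], [223.0, 178.0]]
```

View pics/pin.png

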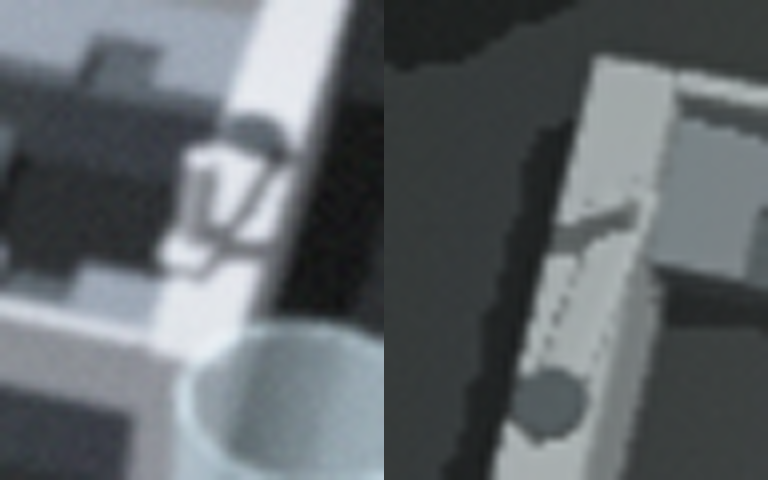

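The button sits slightly turned, at about 0.15 rad, with the pin near local (54,104). I'll go behind it on the +y side.

Request:
jog_arm(translation=[[0, 5, -2], [0, 5, -2], [0, 5, -2], [1, 5, -2], [2, 3, -1]], rot=[[0, 0, 0], [0, 0, 0], [0, 0, 0], [0, 0, 0], [0, 0, 0]], claw=[0, 0, 0, 0, 0])

```text
t: 8.38
eef_pos: [566.6, 186.6, 146.4]
ee_rot: [0.046, 0.705, -0.045, 0.707]
force: [0.8, -0.5, -0.4]
gripper_width: 0.4
```

Request:
jog_arm(translation=[[1, 2, -0.8], [0, 0.5, 0], [0, 0, 0], [0, 0, 0], [0, 0, 0]], rot=[[0, 0, 0], [0, 0, 0], [0, 0, 0], [0, 0, 0], [0, 0, 0]], claw=[0, 0, 0, 0, 0])

```text
t: 9.0
eef_pos: [563.0, 209.1, 135.8]
ee_rot: [0.047, 0.705, -0.047, 0.706]
force: [-0.4, 0.1, 0.8]
gripper_width: -0.0
```

Run:
```python
from plan import *
rel([50,148,70])
from bench import camera
for n in("top","scene"):
    c=camera(n); 
    a=c["image"][170:350,150:370] if n=="top" else c["image"][90:300,195:405]
    cv2.imwrite(f"pics/{n}6.png",cv2.resize(a,None,fx=2.8,fy=2.8,interpolation=cv2.INTER_CUBIC))
```

```text
t 9.0 tcp [563.  209.1 135.8] local [ 52.2 148.3 135.8] F loc [-0.4  0.   0.8] w -0.0
tool axes in stand (cols)
 [[ 0.001  0.002  1.   ]
 [-0.     1.    -0.002]
 [-1.    -0.     0.001]]
tool shift cm [ 6.58 -0.03 -0.23]
```

View pics/scene6.png

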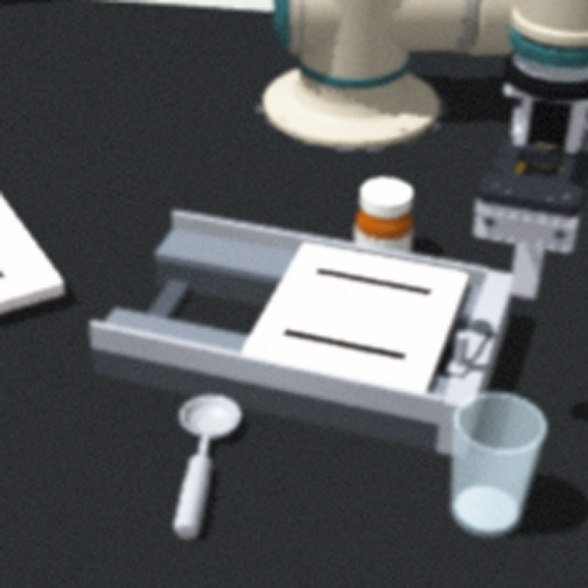

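View pics/top6.png

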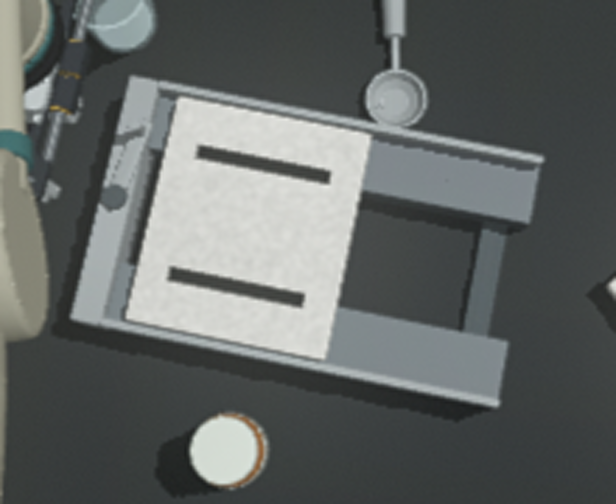

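The board lies seated with the arm clear of it, and the pin is untouched. I'll lower behind the pin and push.

Request:
jog_arm(translation=[[2, 0, 0], [2, 0, 0], [2, 0, 0], [0.6, 0, -0.2], [0, 0, 0]], rot=[[0, 0, 0], [0, 0, 0], [0, 0, 0], [0, 0, 0], [0, 0, 0]], claw=[0, 0, 0, 0, 0])

```text
t: 9.72
eef_pos: [560.3, 210.1, 69.3]
ee_rot: [0.046, 0.706, -0.047, 0.705]
force: [0.1, 0.8, 0.2]
gripper_width: 0.3
```

Request:
jog_arm(translation=[[0, -0.8, 0], [0, -0.8, 0], [0, -0.8, 0], [0, -0.8, 0], [0, -0.6, 0]], rot=[[0, 0, 0], [0, 0, 0], [0, 0, 0], [0, 0, 0], [0, 0, 0]], claw=[0, 0, 0, 0, 0])

```text
t: 10.35
eef_pos: [555.0, 172.4, 69.4]
ee_rot: [0.047, 0.706, -0.046, 0.705]
force: [-1.7, 2.5, -0.0]
gripper_width: 0.4
```

Run:
```python
from plan import *
rel([40,85,70])
from bench import camera
for n in("top","scene"):
    c=camera(n); 
    a=c["image"][170:350,150:370] if n=="top" else c["image"][150:270,295:435]
    cv2.imwrite(f"pics/{n}7.png",cv2.resize(a,None,fx=2.8 if n=="top" else 5,fy=2.8 if n=="top" else 5,interpolation=cv2.INTER_CUBIC))
```

```text
t 10.35 tcp [555.  172.4  69.4] local [ 49.  110.9  69.4] F loc [-2.   2.2 -0. ] w 0.4
tool axes in stand (cols)
 [[-0.001  0.001  1.   ]
 [ 0.001  1.    -0.001]
 [-1.     0.001 -0.001]]
tool shift cm [-0.06 -2.59 -0.9 ]
```

View pics/scene7.png

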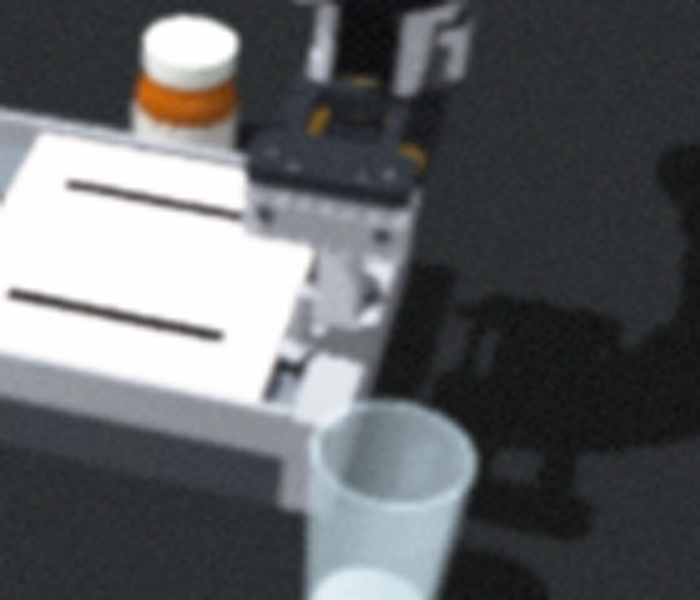

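Contact is about 2 N and the pin is turning. I'll continue, drifting to -x with the pin.

Request:
jog_arm(translation=[[0, -0.7, -0.2], [0, -0.7, -0.3], [0, -0.7, -0.3], [0, -0.7, -0.4], [0, -0.6, -0.5]], rot=[[0, 0, 0], [0, 0, 0], [0, 0, 0], [0, 0, 0], [0, 0, 0]], claw=[0, 0, 0, 0, 0])

```text
t: 11.08
eef_pos: [530.8, 145.1, 69.1]
ee_rot: [0.051, 0.708, -0.045, 0.703]
force: [-6.3, 15.9, 3.2]
gripper_width: 0.5
```

Run:
```python
from plan import *
rel([52,95,70])
from bench import camera
for n in("top","scene"):
    c=camera(n); 
    a=c["image"][170:350,150:370] if n=="top" else c["image"][150:270,295:435]
    cv2.imwrite(f"pics/{n}8.png",cv2.resize(a,None,fx=2.8 if n=="top" else 5,fy=2.8 if n=="top" else 5,interpolation=cv2.INTER_CUBIC))
```

```text
t 11.075 tcp [530.8 145.1  69.1] local [28.6 80.8 69.1] F loc [-8.3 14.9  3.2] w 0.5
tool axes in stand (cols)
 [[-0.007  0.004  1.   ]
 [ 0.008  1.    -0.004]
 [-1.     0.008 -0.007]]
tool shift cm [-0.09  1.43  2.34]
```

View pics/scene8.png

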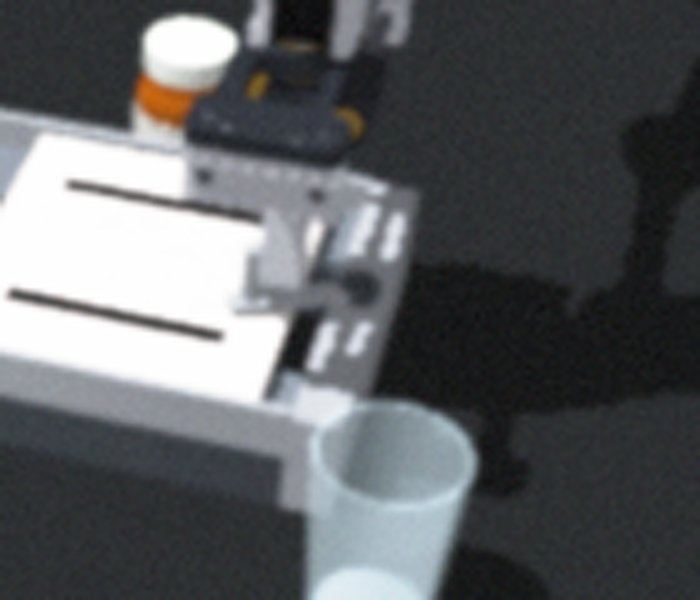

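The bar is over the board at about 65°. I'll move the fingers round to the +x side of the pin to finish with a -x push.

Request:
jog_arm(translation=[[0, 1.6, 0], [0, 0, 1.6], [0, 0, 1.6], [0, -1.8, 0], [0, -1.9, 0]], rot=[[0, 0, 0], [0, 0, 0], [0, 0, 0], [0, 0, 0], [0, 0, 0]], claw=[0, 0, 0, 0, 0])

```text
t: 11.8
eef_pos: [562.6, 114.2, 68.8]
ee_rot: [0.046, 0.706, -0.047, 0.705]
force: [-0.6, -0.6, 0.0]
gripper_width: 0.4
```

Run:
```python
from plan import *
rel([17.5,60,70])
from bench import camera
for n in("top","scene"):
    c=camera(n); 
    a=c["image"][170:350,150:370] if n=="top" else c["image"][150:270,295:435]
    cv2.imwrite(f"pics/{n}9.png",cv2.resize(a,None,fx=2.8 if n=="top" else 5,fy=2.8 if n=="top" else 5,interpolation=cv2.INTER_CUBIC))
```

```text
t 11.8 tcp [562.6 114.2  68.8] local [64.2 54.2 68.8] F loc [-0.5 -0.6  0. ] w 0.4
tool axes in stand (cols)
 [[-0.001  0.001  1.   ]
 [-0.001  1.    -0.001]
 [-1.    -0.001 -0.001]]
tool shift cm [-0.11  0.57 -4.67]
```

View pics/scene9.png

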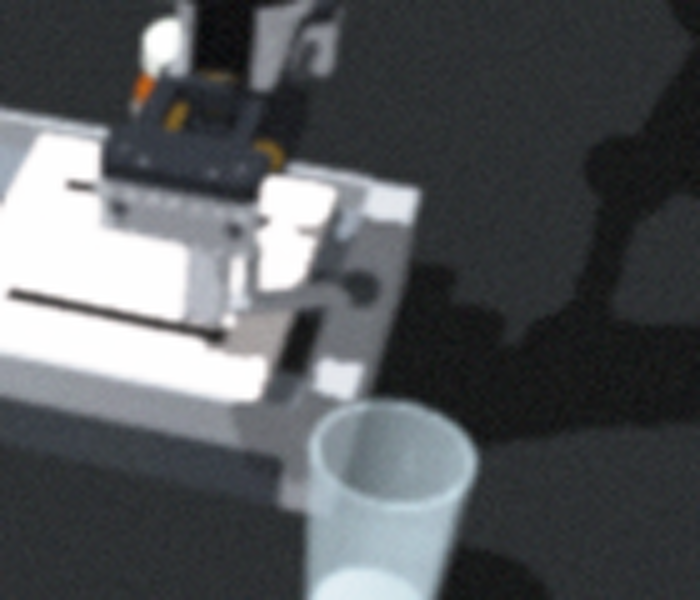

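Request:
jog_arm(translation=[[0, 0.7, 0], [0, 0, -0.9], [0, 0, -0.8], [0, 0, -0.7], [0, 0, -0.7]], rot=[[0, 0, 0], [0, 0, 0], [0, 0, 0], [0, 0, 0], [0, 0, 0]], claw=[0, 0, 0, 0, 0])

```text
t: 12.52
eef_pos: [533.3, 127.1, 69.6]
ee_rot: [0.046, 0.705, -0.046, 0.706]
force: [1.4, -1.2, -0.1]
gripper_width: 0.5
```

Request:
jog_arm(translation=[[0, 0, -0.5], [0, 0, -0.4], [0, 0, -0.3], [0, 0, -0.3], [0, 0, 0]], rot=[[0, 0, 0], [0, 0, 0], [0, 0, 0], [0, 0, 0], [0, 0, 0]], claw=[0, 0, 0, 0, 0])

```text
t: 13.15
eef_pos: [521.2, 128.8, 69.6]
ee_rot: [0.046, 0.704, -0.046, 0.708]
force: [6.5, -1.8, -3.6]
gripper_width: 0.7
```

Run:
```python
from plan import *
rel([17.5,60,70])
from bench import camera
for n in("top","scene"):
    c=camera(n); 
    a=c["image"][170:350,150:370] if n=="top" else c["image"][150:270,295:435]
    cv2.imwrite(f"pics/{n}10.png",cv2.resize(a,None,fx=2.8 if n=="top" else 5,fy=2.8 if n=="top" else 5,interpolation=cv2.INTER_CUBIC))
```

```text
t 13.15 tcp [521.2 128.8  69.6] local [21.2 63.3 69.6] F loc [ 6.6 -0.9 -3.6] w 0.7
tool axes in stand (cols)
 [[ 0.006  0.     1.   ]
 [ 0.     1.    -0.   ]
 [-1.     0.     0.006]]
tool shift cm [-0.05 -0.33 -0.37]
```

View pics/scene10.png

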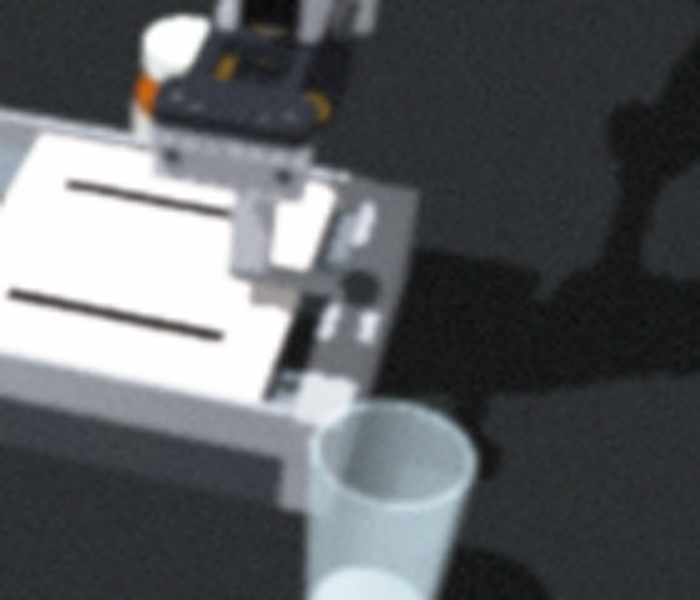

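Request:
jog_arm(translation=[[0, 0, -0.2], [0, 0, -0.2], [0, 0, -0.2], [0, 0, 0], [0, 0, 0]], rot=[[0, 0, 0], [0, 0, 0], [0, 0, 0], [0, 0, 0], [0, 0, 0]], claw=[0, 0, 0, 0, 0])

```text
t: 13.88
eef_pos: [520.9, 129.0, 70.0]
ee_rot: [0.046, 0.7, -0.046, 0.711]
force: [14.6, -3.9, -9.9]
gripper_width: 0.3
```

Run:
```python
from plan import *
rel([17.5,60,70])
```

```text
t 13.875 tcp [520.9 129.   70. ] local [20.9 63.4 70. ] F loc [15.  -2.  -9.9] w 0.3
tool axes in stand (cols)
 [[ 0.016 -0.     1.   ]
 [ 0.001  1.     0.   ]
 [-1.     0.001  0.016]]
tool shift cm [-0.01 -0.34 -0.34]
```

The fingers don't advance any further at 15 N, so this is the rigid stop. I'll retreat, rise and check.

Request:
jog_arm(translation=[[0, 0, 1.0], [0, 0, 2], [-2, 0, 1], [-5, 0, 0], [-5, 0, 0]], rot=[[0, 0, 0], [0, 0, 0], [0, 0, 0], [0, 0, 0], [0, 0, 0]], claw=[0, 0, 0, 0, 0])

```text
t: 14.5
eef_pos: [550.6, 125.0, 189.7]
ee_rot: [0.047, 0.707, -0.046, 0.704]
force: [-0.1, -0.2, -0.7]
gripper_width: 0.4
```

Request:
jog_arm(translation=[[-2, 5, 0], [0, 5, 0], [0, 5, 0], [0, 3, 0], [0, 0, 0]], rot=[[0, 0, 0], [0, 0, 0], [0, 0, 0], [0, 0, 0], [0, 0, 0]], claw=[0, 0, 0, 0, 0])

```text
t: 15.12
eef_pos: [574.4, 305.0, 208.2]
ee_rot: [0.045, 0.707, -0.046, 0.704]
force: [1.1, -0.5, -0.7]
gripper_width: 0.6
```

Run:
```python
from plan import *
rel()
from bench import camera
for n in("top","scene"):
    c=camera(n); o=(150,170) if n=="top" else (255,150)
    a=c["image"][170:350,150:370] if n=="top" else c["image"][150:290,255:435]
    print(n,((proj(c,T(P,[(0,112,61),(0,57,61),(0,57,91),(92,-80,52),(-92,-80,52)]))-o)*3.3).round().tolist())
    cv2.imwrite(f"pics/{n}11.png",cv2.resize(a,None,fx=3.3,fy=3.3,interpolation=cv2.INTER_CUBIC))
    if n=="top": 
        print("jar/beaker/scoop", [ (t,m["bbox"]) for t in("jar","beaker","scoop") for m in masks_of(c,t)[:1]] if 0 else "")
```

```text
t 15.125 tcp [574.4 305.  208.2] local [ 50.9 245.  208.2] F loc [ 1.2 -0.4 -0.7] w 0.6
tool axes in stand (cols)
 [[-0.003 -0.003  1.   ]
 [-0.001  1.     0.003]
 [-1.    -0.001 -0.003]]
top [[135.0, 233.0], [215.0, 249.0], [209.0, 242.0], [443.0, 159.0], [389.0, 427.0]]
jar/beaker/scoop 
scene [[364.0, 182.0], [290.0, 168.0], [294.0, 135.0], [76.0, 213.0], [151.0, 82.0]]
```

View pics/top11.png

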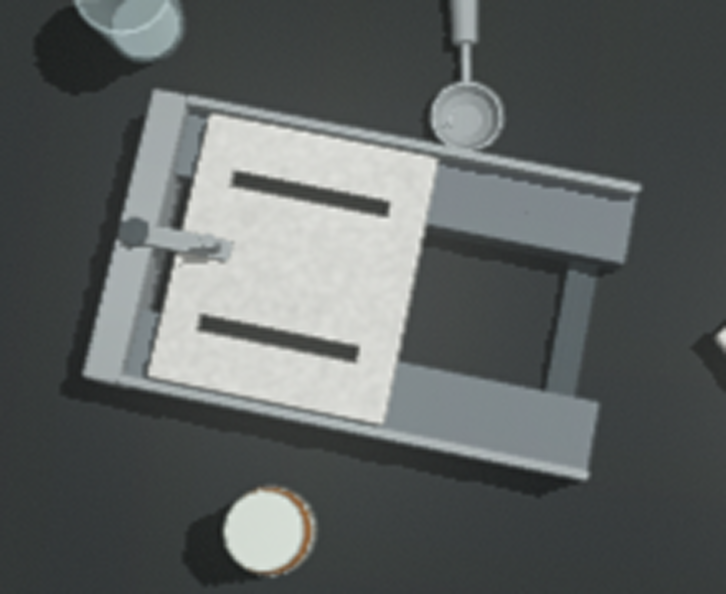

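View pics/scene11.png

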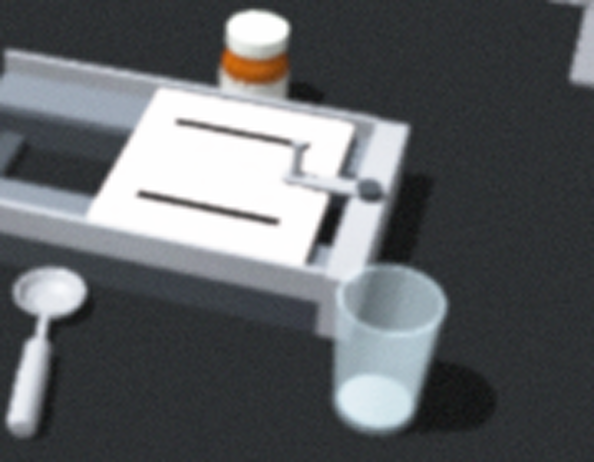

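Run:
```python
from bench import job
print(job.job_done())
```

```text
the job is handed in; nothing more can be done
None
```

I pushed the 184 × 160 mm board about 95 mm along its rails with closed fingertips until its feet dropped into the notches. I then pushed the pin round to its stop, first towards the stand's -y and then towards -x. The job was handed in at about 15 s with the arm clear of everything; hand-in gives no verdict.

- **Board:** It came to a hard stop at about 15 N. After that the far guide showed above the board's edge along its whole length, so it is down in its notches. From the top picture I put it about +3 mm along y, within the 6 mm limit.
- **Turn-button:** The fingers stopped advancing at about 15 N. In the top picture the bar lies along the stand's -y, within a few degrees of 90°, across the end of the board.
- **Beaker, jar and scoop:** They look unmoved in the before and after pictures; I compared them by eye only.
- **Disagreement:** The scene camera sits about 2 to 4 pixels off the top camera's fit. It placed the board several millimetres further along y (roughly +7 mm). I relied on the top camera's y figure and on the notch stop, and used the scene pictures only for the board's height.

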